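Start and run home the clamp screw of a dry-block heater

ROBOT

A 7-joint arm with a two-finger parallel gripper is mounted at the origin on the work surface. World frame = base frame: x ahead of the robot, y to its left, z up, the work surface at z = 0. Lengths are in mm, angles in rad, forces in N, time in s.
With the tool pointing down it reaches from about 400 to 875 mm from the base axis. Payload 4.4 kg.
Tool frame: the origin (TCP) lies midway between the tips of the shut fingers; the grasp point (between the pads) lies 19 mm behind it; z points along the fingers, y is the line along which they close (so a half turn about z gives the same grasp; the last joint's range is limited). The gripper opens to 85 mm and grips with 20 to 120 N. Pads are 22 mm wide; open, the fingers measure 114 mm over their backs; the gripper's body (76 mm by 85 mm) begins 54 mm behind the grasp point. The pads swing forward as they close: fully open they stand 13 mm farther back than shut.
Start: joints at [1.099, 0.628, 0.038, 1.517, -0.027, 0.996, -0.02], TCP at [256.618, -597.214, 231.313] pointing down, gripper open.
Joint ranges: [-3.06, 3.06], [-0.37, 2.12], [-1.25, 1.32], [0.18, 2.47], [-1.1, 4.24], [0.23, 1.98], [-2.94, 2.94]. Speed limits (rad/s): [2.57, 2.57, 3.14, 3.14, 3.14, 3.14, 3.14].

INTERFACE

Orientations are given as a rotation vector (axis times angle).
In Python, from bench import status, vision, ticket, models gives the robot as it stands.
- The arm moves only by the shell command python3 -m crank 'ROWS'. ROWS is JSON, one flat list of numbers, 5 for each row, row after row: the shift along the tool's x, y, z normalised to -1 to 1, where 1 is 120 mm, then the turn about the tool's z normalised to -1 to 1, where 1 is 180 degrees, then the finger opening in mm, from 0 to 85.4. A call has 1 to 20 rows; each row is the pose to reach, as a shift and turn from the pose commanded when the call began, along the tool's axes at that moment, turning the shorter way round; what a row does not reach only later rows make up. A row lasts 1/12 s, in which the tool goes at most 41.7 mm and 7.16 degrees, less where a joint would pass 70% of its speed; a pose out of reach is approached as far as the arm can. A call with a number of a shift or a turn outside -1 to 1 is refused whole. A call with a gripper value outside its range is refused whole. The fingers move at their own pace and stop on an object; the grip force is fixed at half the most. Time passes only in rows, so rows that repeat a pose let the fingers close. It gives the time, the measured TCP pose, the force, the opening and the grip force at its end, in the units of the state.
- status.get_state(): the state, without advancing time (a new reading comes with each control period).
- vision.read_camera(name): name is "scene" or "top" or "wrist"; returns a dict with "frame" (480x640x3 uint8, red, green, blue), "intrinsics" (3x3 intrinsics, pixels), "rvec" (rotation vector, rad) and "tvec" (3), from world to camera coordinates, as OpenCV has them. Camera axes: x right, y down, z forward; pixel columns grow to the right and rows downward; lengths in mm; the calibration is good to about 2 mm. A picture is of the moment at which its call begins. There is no depth.
- ticket.finish_job(): hands the job in; it is judged then, once.
Trained networks look in a picture, given as the dict that the camera call returned (one of the last four; its "shot" number tells which), for a name from the list of things; names that differ only in an ending like _2 or _b are one class to them, and where a whole thing is asked for, a point or a joint stands for the part that bears it (a point fixed in the world has none). Each returns a list of dicts, best first, with "score" (0 to 1); they miss things now and then, are a little off and sometimes report something else, mostly with a low value. They report only what shows in the picture. A call takes as long as a camera call.
- models.trace(thing, picture): "mask" (480x640 bool, what is visible of it) and "rect" ([left, top, right, bottom] in pixels, round what is visible of it).
The state is a dict: "t": time; "qpos": joint angles; "joint_velocities": joint speeds; "joint_efforts": joint torques, N m; "tool_pos": TCP position; "eef_rot": TCP orientation; "force": force on the tool from outside, world axes, zero at the start; "moment": the same for the moment, N m; "gripper_width": opening from 0.0 (shut) to 1.0 (fully open); "gripper_force": force on a finger pad.
Only numpy, scipy, OpenCV 4.12 (cv2) and the standard library are available. Lean on these libraries where they do the work, as an engineer would, in place of code of your own. Each camera call takes 0.05 s, during which the arm holds its last target. There are 200 camera calls.

TASK

Take the knurled clamp screw out of the yellow rack, lower it into the deep well in the middle of the heater's metal block, feel for the start of the thread and screw it in clockwise until its collar sits flush on the block. Do it gently: do not lean on the screw or force it round where it has not started, and leave the tubes, the bottle and the jar as they are.

Things in the scene. Friction and masses are not known exactly. Their poses are not given: they have to be found in the camera images.
- screw_head (a point): Centre, on the axis, of the knurled head (upright cylinder, diameter 28, height 44) of the steel clamp screw, which starts upright in one of the rack's three places (capped tubes in the others). Under the head is a collar of diameter 42, 4 thick, its underside 26 below this point. z points up along the screw, x along its lugs. About 160 g. A light grip (20 N) slips if it jams.
- screw_collar (a point): Same screw: centre of the underside of its collar. Below it a stem of diameter 13 reaches down 78 to a small cone.
- screw_lugs (a point): Same screw: point on the axis 70 below the collar, at the lower faces of the two opposite lugs (5 wide, 4 high, reaching out to radius 11.5, sloped like the thread).
- well_mouth (a point): Centre of the well's mouth in the block's top face, 100 above the table; z up. Round well, diameter 26, countersunk to 36 at the mouth. The aluminium block is 110 x 110 with small tube holes along its edge; it stands 14 above the fixed white heater housing, 240 x 250. Home = collar on this face.
- well_bottom (a point): On the well's axis 55 below its mouth: flat top of a fixed brass threaded insert (hole 16.5). Two opposite straight gaps, each 10 wide with chamfered edges, let the lugs drop in. Their angle about the axis is hidden, not that of this frame, and differs each time: feel for it. Turning with the lugs pressed on the flat top, the collar stays 15 to 16 above the block until they come over the gaps.
- thread_start (a point): On the well's axis 65 below its mouth: groove floor in the gaps. Lugs within about 10 degrees of a gap's middle drop here by 10, the collar then 4 to 6 above the block. Anticlockwise meets a stop; clockwise (from above) it sinks 18 per turn, home after about 100 degrees. Let it sink as it turns; if it binds higher up (over 0.15 N m), back off and press lightly again. Stiff; friction about 0.6.
- rack: Fixed yellow plastic rack, 235 long (its x axis), 75 wide (y) and 88 high, origin under its centre. Three square places of 34 x 34 in a row along x, 75 apart (at -75, 0 and +75). The screw hangs by its collar on the rack's top, so its head is the part above it.
- tube_a_mid (a point): Bystander: capped tube of diameter 27, blue cap of diameter 33, 120 high, standing in the rack; the point lies on its axis 60 above its foot.
- tube_b_mid (a point): Bystander: second tube, the same.
- bottle: Bystander: glass bottle with a blue cap, diameter 72, height 150, on the table beyond the work; origin at the centre of its underside.
- jar: Bystander: squat jar with a grey cap, diameter 64, height 70, on the table to the left; origin at the centre of its underside.

How it is judged (in metres and radians):
On the way, in this order (a step that is already met when the one before it is completed fails the run):
1. the screw is in the well, its lugs at least 20 mm below the mouth (horizontal distance between screw_collar and well_mouth below 0.012 m and z of screw_collar in the frame of well_mouth below 0.05 m).
2. the screw has dropped into the start of the thread, upright and with its collar still 2 to 8 mm above the block (z of screw_collar in the frame of well_mouth between 0.002 and 0.008 m and angle between screw_collar's own z axis and vertical below 0.12 rad), for 0.1 s.
At the end, for the whole second after the job is handed in: The screw is screwed down into the insert with its collar flush on the block (underside within 1.2 mm of the face), on the well's axis within 4 mm, upright within 3 degrees, at rest and let go (z of screw_collar in the frame of well_mouth below 0.0012 m and horizontal distance between screw_collar and well_mouth below 0.004 m and angle between screw_collar's own z axis and vertical below 0.05 rad and linear speed of screw below 0.01 m/s and contact force between screw and the fingers below 0.1 N); the robot touches nothing.
It fails at once if the screw is forced before it is home: more than 40 N between the screw and the heater or its insert while the collar is still over 1.5 mm above the block (thread crossed or damaged) (contact force between screw and heater above 40 N and z of screw_collar in the frame of well_mouth above 0.0015 m).
It fails at once if a tube is pulled, pushed or tipped: moved more than 20 mm (distance of any of tube_a_mid, tube_b_mid from where it was at the start of the episode above 0.02 m).
It fails at once if the bottle or the jar is moved more than 20 mm (distance of any of bottle, jar from where it was at the start of the episode above 0.02 m).
It also fails if it takes over 72 s, if anything falls off the work surface, if the arm or the gripper's body presses on something with over 40 N, if the wrist force passes 120 N, or if a joint passes its speed limit or range.

## Working session

There is one attempt and no reset: what is moved stays moved. The work goes in short steps, Python scripts to look and compute and a shell command to move; the robot and the scene stay as the last step left them, time stands still between calls to the robot, and variables do not carry over. Pictures are saved under pics/ and viewed, at most 10 in all, crops included, and the job is handed in when it is done.

```bash
ls; mkdir -p pics
python3 - <<'E'
from bench import status, vision, models
import cv2,numpy as np
s=status.get_state()
print({k:np.round(v,3) for k,v in s.items()})
for n in("scene","top"):
    p=vision.read_camera(n); np.savez(f"{n}.npz",**{k:p[k] for k in("frame","intrinsics","rvec","tvec")})
    cv2.imwrite(f"pics/{n}0.png",p["frame"][:,:,::-1])
    print(n,p["intrinsics"].tolist(),p["rvec"],p["tvec"])
    for t in("screw_head","rack","well_mouth","tube_a_mid","bottle","jar"):
        try:
            for d in models.trace(t,p)[:3]: print(t,round(d["score"],2),d["rect"])
        except Exception as e: print(t,e)
E
```

```text
pics
{'t': np.float64(0.0), 'qpos': array([ 1.099,  0.629,  0.038,  1.518, -0.027,  0.996, -0.02 ]), 'joint_velocities': array([-0.   ,  0.001, -0.001,  0.001,  0.001,  0.001,  0.001]), 'joint_efforts': array([-0.0000e+00, -5.6340e+01,  1.2260e+00, -1.9344e+01,  1.1000e-02,
        1.0000e-02, -0.0000e+00]), 'tool_pos': array([ 256.373, -596.622,  230.395]), 'eef_rot': array([-3.075e+00, -6.330e-01,  1.000e-03]), 'force': array([ 0.114, -0.321,  0.587]), 'moment': array([-0.008,  0.022,  0.005]), 'gripper_force': np.float64(0.0), 'gripper_width': np.float64(0.998)}
scene [[459.57531702689045, 0.0, 320.8621879879646], [0.0, 459.57531702689045, 232.80206779382206], [0.0, 0.0, 1.0]] [ 1.34301107  2.1149903  -0.9459068 ] [ 120.16667589 -312.38672084 1442.10786295]
screw_head 0.79 [372.5, 225.0, 396.1, 278.6]
rack 0.82 [323.6, 224.9, 445.6, 308.3]
well_mouth 0.66 [148.0, 162.6, 291.6, 269.4]
tube_a_mid 0.76 [409.3, 240.9, 431.6, 290.5]
tube_a_mid 0.46 [374.2, 222.5, 397.5, 278.4]
bottle 0.85 [222.9, 255.4, 267.3, 328.8]
jar 0.7 [465.2, 225.5, 502.4, 266.3]
top [[473.84181818412793, 0.0, 313.82160845400165], [0.0, 473.84181818412793, 233.04786905213874], [0.0, 0.0, 1.0]] [ 2.18294388 -2.24235096  0.08603414] [147.2163462  554.6967899  971.46910351]
screw_head 0.61 [231.7, 223.9, 257.0, 243.3]
screw_head 0.54 [194.0, 219.6, 215.6, 241.4]
rack 0.9 [184.7, 208.5, 306.9, 255.3]
rack 0.69 [356.1, 148.0, 522.0, 303.0]
rack 0.46 [273.5, 222.8, 294.4, 239.3]
well_mouth 0.66 [358.2, 149.2, 519.7, 303.3]
tube_a_mid 0.89 [193.5, 220.4, 218.8, 242.9]
tube_a_mid 0.42 [184.9, 210.7, 302.9, 255.7]
bottle 0.63 [328.0, 104.9, 364.4, 152.8]
jar 0.89 [142.0, 299.0, 182.3, 333.3]
```

Run:
```python
import cv2,numpy as np
a=np.load("top.npz")["frame"][:,:,::-1][130:320,170:530]
b=np.load("scene.npz")["frame"][:,:,::-1][150:320,140:460]
a=cv2.resize(a,(720,380),interpolation=cv2.INTER_CUBIC)
cv2.imwrite("pics/a.png",a)
cv2.imwrite("pics/b.png",cv2.resize(b,None,fx=2.4,fy=2.4,interpolation=cv2.INTER_CUBIC))
```

```text
(no output)
```

View pics/a.png

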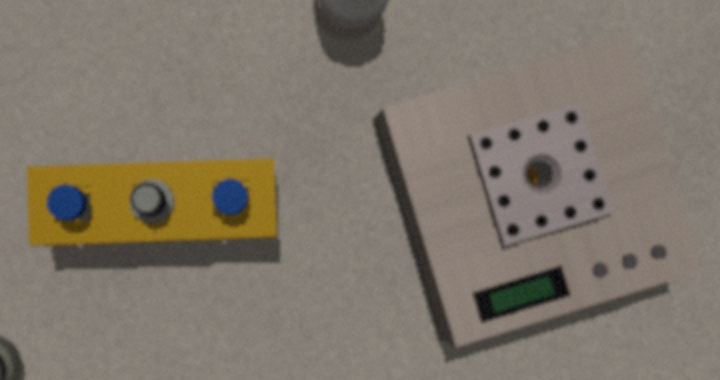

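View pics/b.png

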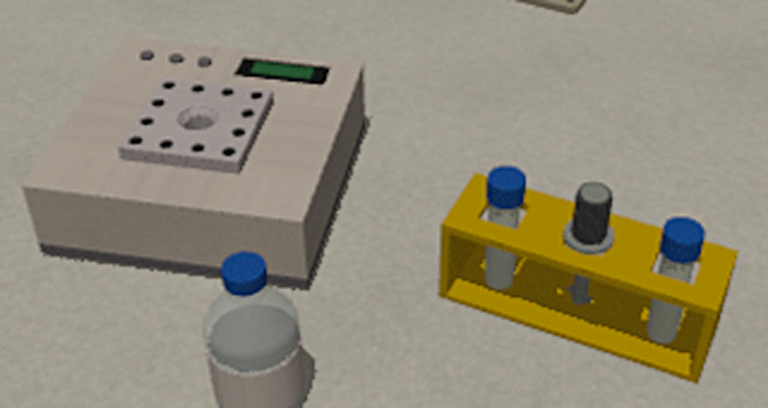

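The top crop shows the screw in the middle place, at about (148,198) in the crop, with tubes on both sides. The well is at about (543,173). The scene crop agrees, with the screw top at (595,191) and the well at (198,118).

```bash
cat > h.py <<'E'
import cv2,numpy as np
from scipy.spatial.transform import Rotation as R
def ray(p,uv):
    M=cv2.Rodrigues(np.asarray(p["rvec"],float))[0]; t=np.asarray(p["tvec"],float).ravel()
    d=M.T@np.linalg.inv(p["intrinsics"])@np.array([uv[0],uv[1],1.]); return -M.T@t,d
def atz(p,uv,z):
    c,d=ray(p,uv); return (c+d*(z-c[2])/d[2]).round(1)
def proj(p,X):
    return cv2.projectPoints(np.float64(X).reshape(-1,1,3),np.float64(p["rvec"]),np.float64(p["tvec"]),p["intrinsics"],None)[0].reshape(-1,2).round(1)
def plan(target,turn=0):
    """rows' numbers to move TCP to target, from measured pose"""
    from bench import status
    s=status.get_state(); r=R.from_rotvec(s["eef_rot"])
    return (r.inv().apply(np.array(target)-s["tool_pos"])/120).round(4)
def st():
    from bench import status
    s=status.get_state(); r=R.from_rotvec(s["eef_rot"]).as_matrix()
    print("t",round(float(s["t"]),2),"tcp",s["tool_pos"].round(1),"y-axis deg",np.degrees(np.arctan2(r[1,1],r[0,1])).round(1),"tilt",np.degrees(np.arccos(-r[2,2])).round(2),"F",s["force"].round(1),"M",s["moment"].round(2),"w",round(float(s["gripper_width"]),3),"g",round(float(s["gripper_force"]),1),"q7",s["qpos"][6].round(2))
E
python3 - <<'E'
from h import *
T=np.load("top.npz");S=np.load("scene.npz")
print("screw top",atz(T,(244,229),136),atz(S,(387.9,229.6),136))
print("well",atz(T,(441.5,216.5),100),atz(S,(222.5,199.2),100))
f=lambda x,y:(x/2+170,y/2+130)
print("block",[atz(T,f(*c),100) for c in((470,134),(578,107),(608,214),(504,245))])
print("rack",[atz(T,f(*c),88) for c in((28,167),(273,159),(277,237),(31,244))])
print("tubes",atz(T,f(67,202),130),atz(T,f(231,197),130))
print("jar",atz(T,(162,316),70),"bottle",atz(T,(346,122),150))
st()
E
```

```text
screw top [563.2 261.8 136. ] [561.  265.5 136. ]
well [ 579.5 -108.8  100. ] [ 580.7 -104.6  100. ]
block [array([618.4, -40.3, 100. ]), array([ 641.9, -145.1,  100. ]), array([ 538.8, -169.6,  100. ]), array([512.1, -68.8, 100. ])]
rack [array([598.4, 380.1,  88. ]), array([600.3, 147.5,  88. ]), array([525.7, 145.7,  88. ]), array([525.4, 378.4,  88. ])]
tubes [561.9 335.5 130. ] [562.6 187.3 130. ]
jar [404.5 429.1  70. ] bottle [750.8  73.2 150. ]
t 0.7 tcp [ 256.6 -597.2  231.3] y-axis deg -66.7 tilt 0.0 F [-0.4 -0.7 -0.9] M [ 0.04 -0.03 -0.02] w 0.998 g 0.0 q7 -0.02
```

```bash
for i in 1; do python3 -m crank '[0.82,-0.54,0,0,85, 0.82,-0.54,0,0,85, 0.82,-0.54,0,0,85, 0.82,-0.54,0,0,85]'; done
python3 -m crank '[0.82,-0.54,0,0,85, 0.82,-0.54,0,0,85, 0.82,-0.54,0,0,85, 0.82,-0.54,0,0,85]'
python3 -m crank '[0.82,-0.54,0,0,85, 0.82,-0.54,0,0,85, 0.82,-0.54,0,0,85, 0.82,-0.54,0,0,85]'
python3 -c "
from h import *;st()
print(plan([579.5,-107,231]))"
```

```text
t: 1.03
tool_pos: [328.0, -491.2, 231.4]
eef_rot: [-3.069, -0.648, -0.008]
force: [-0.4, 1.3, 0.6]
gripper_width: 0.996
gripper_force: 0.0
t: 1.37
tool_pos: [392.1, -392.7, 231.4]
eef_rot: [-3.069, -0.649, -0.007]
force: [-0.3, 0.9, -0.1]
gripper_width: 0.992
gripper_force: 0.0
t: 1.7
tool_pos: [456.5, -294.3, 231.5]
eef_rot: [-3.07, -0.65, -0.007]
force: [0.1, 0.9, -0.2]
gripper_width: 0.995
gripper_force: 0.0
t 1.7 tcp [ 456.5 -294.3  231.5] y-axis deg -66.1 tilt 0.34 F [ 0.1  0.9 -0.2] M [-0.02 -0.03 -0.05] w 0.995 g 0.0 q7 -0.61
[ 1.5698 -1.0111  0.0149]
```

```bash
python3 -m crank '[0.82,-0.52,0,0,85, 0.82,-0.52,0,0,85, 0.82,-0.52,0,0,85, 0.82,-0.52,0,0,85]'
python3 -m crank '[0.75,-0.49,0,0,85, 0.75,-0.49,0,0,85, 0.75,-0.49,0,0,85, 0.75,-0.49,0,0,85, 0.75,-0.49,0,0,85, 0.75,-0.49,0,0,85]'
python3 -c "
from h import *;st()
from bench import vision
p=vision.read_camera('wrist');np.savez('w1.npz',**{k:p[k] for k in('frame','intrinsics','rvec','tvec')})
cv2.imwrite('pics/w1.png',p['frame'][:,:,::-1])
print(proj(p,[579.5,-107,100]),ray(p,(320,240)))"
```

```text
t: 2.03
tool_pos: [521.9, -198.0, 231.5]
eef_rot: [-3.07, -0.649, -0.008]
force: [0.8, 0.6, -0.4]
gripper_width: 0.999
gripper_force: 0.0
t: 2.53
tool_pos: [575.7, -118.1, 231.2]
eef_rot: [3.076, 0.631, -0.002]
force: [-1.3, -0.0, -1.1]
gripper_width: 1.001
gripper_force: 0.0
t 2.53 tcp [ 575.7 -118.1  231.2] y-axis deg -66.8 tilt 0.09 F [-1.3 -0.  -1.1] M [-0.03 -0.02  0.02] w 1.001 g 0.0 q7 -1.0
[[307.7 217.7]] (array([642.61345348, -88.77798898, 374.0602302 ]), array([-0.26668235, -0.12125467, -0.95618073]))
```

View pics/w1.png

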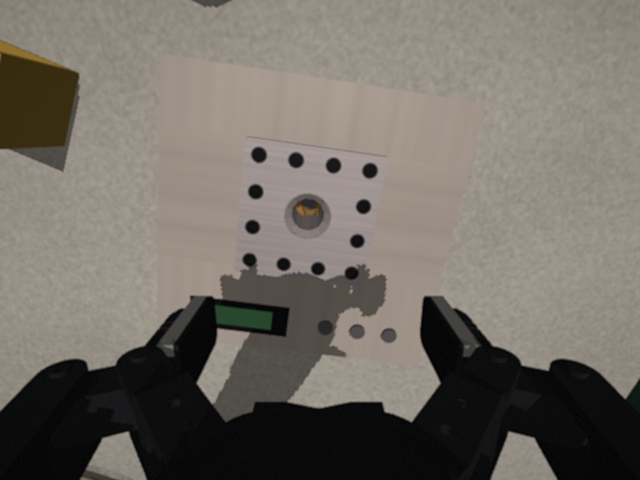

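The picture shows the block and the well mouth centred at about (307,215), with brass just visible inside. I'll shift so the camera is straight above the well.

```bash
python3 -m crank '[-0.55,0,0,0,85, -0.55,0,0,0,85, -0.55,0,0,0,85, -0.55,0,0,0,85, -0.55,0,0,0,85]'
python3 -c "
from h import *;st()
w=np.load('w1.npz')
print(atz(w,(307.5,215),100))
from bench import vision
p=vision.read_camera('wrist');np.savez('w2.npz',**{k:p[k] for k in('frame','intrinsics','rvec','tvec')})
u,v=proj(p,[579,-107,100])[0];print(u,v,ray(p,(0,0))[0])
x0,y0=int(u)-35,int(v)-35;print(x0,y0)
c=p['frame'][y0:y0+70,x0:x0+70,::-1]
c=cv2.resize(c,(560,560),interpolation=cv2.INTER_CUBIC)
cv2.imwrite('pics/w2.png',np.clip(c*1.6,0,255))
"
```

```text
t: 3.0
tool_pos: [516.1, -143.5, 231.8]
eef_rot: [3.077, 0.63, 0.002]
force: [0.8, 0.3, 0.8]
gripper_width: 0.996
gripper_force: 0.0
t 3.0 tcp [ 516.1 -143.5  231.8] y-axis deg -66.9 tilt 0.09 F [0.8 0.3 0.8] M [-0.04 -0.07  0.02] w 0.996 g 0.0 q7 -0.94
[ 581.5 -106.   100. ]
306.8 134.8 [ 582.64157196 -114.40293345  374.85267781]
271 99[ WARN:0@1.136] global loadsave.cpp:1063 imwrite_ Unsupported depth image for selected encoder is fallbacked to CV_8U.
```

View pics/w2.png

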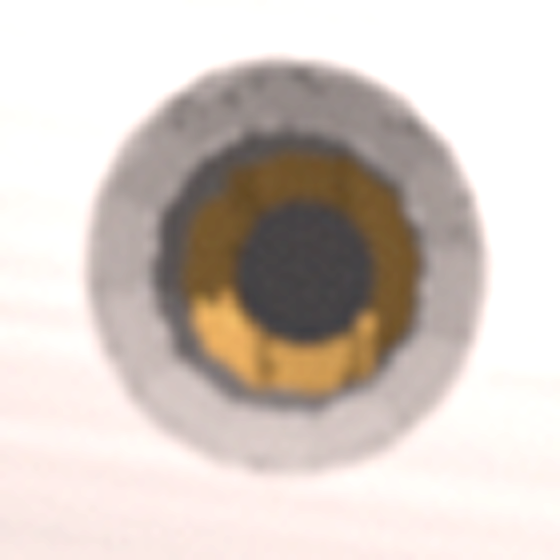

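The straight-down view shows the countersink ring centred at about (306.7,132) in the full frame. The brass has two faint pairs of edges, at the bottom (crop x 265 and 355) and the top (x 245 and 340). They are about 10 mm apart, so they're likely the gaps.

```bash
python3 -c "
from h import *
w=np.load('w2.npz')
f=lambda x,y:(271+(x-4)/8+.5,99+(y-4)/8+.5)
print('mouth',atz(w,f(286,264),100)); print('insert hole',atz(w,f(303,272),45))
a,b=atz(w,f(310,375),45),atz(w,f(292,165),45); print(a,b,np.degrees(np.arctan2(*(b-a)[1::-1])))
c=w['frame'][99:169,271:341,::-1]
g=cv2.createCLAHE(4,(4,4)).apply(cv2.resize(cv2.cvtColor(c,cv2.COLOR_BGR2GRAY)[15:55,18:58],(600,600),interpolation=cv2.INTER_LANCZOS4))
cv2.imwrite('pics/w2c.png',g)
print(plan([562.5,263,231]))
"
```

```text
mouth [ 580.9 -106.2  100. ]
insert hole [ 580.5 -106.6   45. ]
[ 570.4 -111.7   45. ] [ 590.6 -101.1   45. ] 27.688353891153387
[ 1.6853 -2.9577  0.0059]
```

View pics/w2c.png

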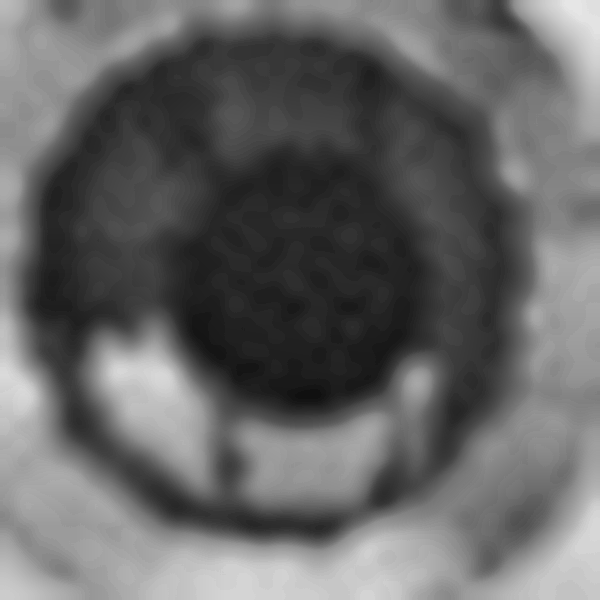

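The contrast view confirms it. The gap edges are at x≈228 and 395 at the bottom and 195 and 370 at the top, so the gap axis is at about 27.5° in world. Next, the rack.

```bash
python3 -m crank '[0.56,-0.985,0,0,85, 0.56,-0.985,0,0,85, 0.56,-0.985,0,0,85, 0.56,-0.985,0,0,85]'
python3 -m crank '[0.56,-0.985,0,0,85, 0.56,-0.985,0,0,85, 0.56,-0.985,0,0,85, 0.56,-0.985,0,0,85]'
python3 -m crank '[0.56,-0.985,0,-0.372,85, 0.56,-0.985,0,-0.372,85, 0.56,-0.985,0,-0.372,85, 0.56,-0.985,0,-0.372,85, 0.56,-0.985,0,-0.372,85, 0.56,-0.985,0,-0.372,85, 0.56,-0.985,0,-0.372,85, 0.56,-0.985,0,-0.372,85, 0.56,-0.985,0,-0.372,85, 0.56,-0.985,0,-0.372,85, 0.56,-0.985,0,-0.372,85, 0.56,-0.985,0,-0.372,85]'
python3 -c "
from h import *;st()
from bench import vision,models
p=vision.read_camera('wrist');np.savez('w3.npz',**{k:p[k] for k in('frame','intrinsics','rvec','tvec')})
print('top',proj(p,[562.5,263,136]),'collar',proj(p,[562.5,263,92]),'cam',ray(p,(0,0))[0])
for d in models.trace('screw_head',p)[:2]:print(d['score'],d['rect'])
cv2.imwrite('pics/w3.png',p['frame'][:,:,::-1])"
```

```text
t: 3.38
tool_pos: [532.2, 1.7, 231.3]
eef_rot: [-3.069, -0.647, -0.004]
force: [-0.6, 1.3, 0.2]
gripper_width: 0.995
gripper_force: 0.0
t: 3.72
tool_pos: [546.4, 137.7, 231.3]
eef_rot: [-3.068, -0.648, -0.004]
force: [-0.3, 1.1, -0.0]
gripper_width: 0.996
gripper_force: 0.0
t: 4.72
tool_pos: [561.3, 263.2, 231.1]
eef_rot: [-2.219, -2.224, -0.0]
force: [0.2, -0.2, 0.3]
gripper_width: 0.994
gripper_force: 0.0
t 4.72 tcp [561.3 263.2 231.1] y-axis deg 0.1 tilt 0.03 F [ 0.2 -0.2  0.3] M [ 0.01  0.03 -0.03] w 0.994 g 0.0 q7 -0.68
top [[319.1 240.6]] collar [[318.9 225.1]] cam [561.41473613 336.14938515 374.07717864]
0.94 [296.7, 194.1, 346.9, 256.5]
```

View pics/w3.png

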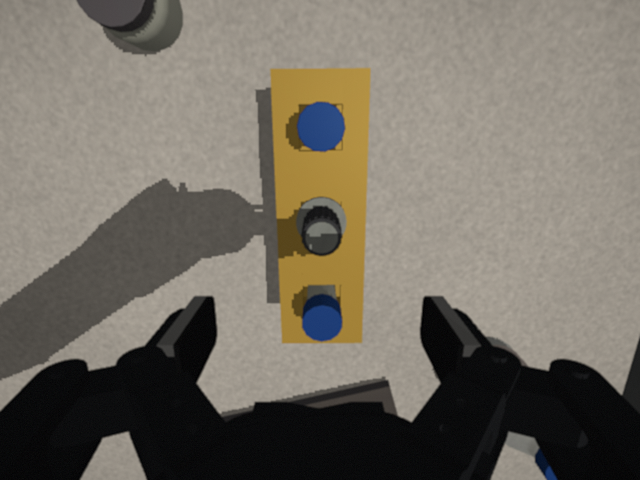

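The wrist view shows the screw head's top at about (321.5,235) and the collar at about (321,218), with a tube on either side along the rack. The fingers will straddle the rack.

```bash
python3 -c "
from h import *
p=np.load('w3.npz')
t=atz(p,(321.5,235),136);print(t,atz(p,(321,218),92),atz(p,(321,126),130),atz(p,(322,317),130))
hsv=cv2.cvtColor(p['frame'],cv2.COLOR_RGB2HSV)
f=p['frame'].astype(int)
m=((abs(f[...,0]-f[...,2])<25)&(np.arange(480)[:,None]>190)&(np.arange(480)[:,None]<260)&(abs(np.arange(640)-320)<30))
ys,xs=np.nonzero(m);print(xs.min(),xs.max(),ys.min(),ys.max())
for x0 in (t[0],):print(plan([x0,t[1],97]))
"
```

```text
[564.2 267.1 136. ] [564.2 269.   92. ] [563.6 341.  130. ] [565.  198.7 130. ]
296 345 197 254
[0.0328 0.0253 1.1184]
```

```bash
python3 -c "
from h import *
p=np.load('w3.npz')
th=np.linspace(0,2*np.pi,200)
C=lambda x,y,z,r:np.c_[x+r*np.cos(th),y+r*np.sin(th),0*th+z]
for y in(262,265,268,270):
  h=proj(p,C(564,y,136,14));k=proj(p,C(564,y,92,21));print(y,'head',h.min(0),h.max(0),'collar',k.min(0),k.max(0))
f=p['frame']
c=f[185:265,280:360,::-1];cv2.imwrite('pics/w3c.png',cv2.resize(c,(600,600),interpolation=cv2.INTER_CUBIC))
T=np.load('top.npz')
for y in(262,265,268):
  h=proj(T,C(563,y,136,14));k=proj(T,C(563,y,92,21));print(y,'head',h.min(0),h.max(0),'collar',k.min(0),k.max(0))
"
```

```text
262 head [301.5 222.9] [340.8 260.3] collar [295.5 201.4] [345.8 250.1]
265 head [301.5 218.7] [340.9 256.4] collar [295.4 197.7] [345.9 246.7]
268 head [301.4 214.5] [341.  252.5] collar [295.4 194.1] [346.  243.4]
270 head [301.4 211.7] [341.  249.9] collar [295.3 191.6] [346.1 241.1]
262 head [236.1 221.4] [251.7 236.9] collar [235.5 219.4] [257.7 241.5]
265 head [234.4 221.4] [250.  236.9] collar [233.9 219.4] [256.1 241.5]
268 head [232.7 221.5] [248.4 237. ] collar [232.3 219.4] [254.6 241.6]
```

View pics/w3c.png

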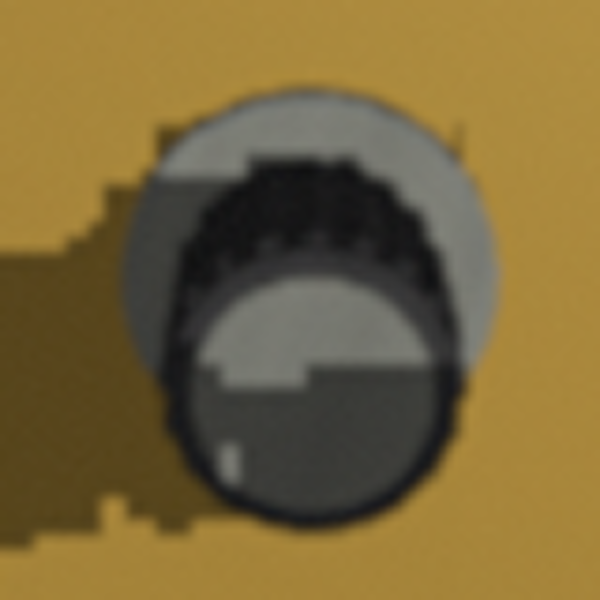

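The outlines fit the screw axis at (564.4, 265.8). Descending.

```bash
python3 -m crank '[0.022,0.026,0.6,0,85, 0.022,0.026,0.6,0,85, 0.022,0.026,0.6,0,85, 0.022,0.026,0.6,0,85]'
python3 -c "
from h import *;st();print(plan([564.4,265.8,97]))"
```

```text
t: 5.15
tool_pos: [563.2, 265.3, 158.3]
eef_rot: [-2.217, -2.225, 0.005]
force: [-0.5, -0.4, 0.2]
gripper_width: 0.993
gripper_force: 0.0
t 5.15 tcp [563.2 265.3 158.3] y-axis deg 0.2 tilt 0.2 F [-0.5 -0.4  0.2] M [-0.01 -0.02  0.  ] w 0.993 g 0.0 q7 -0.71
[0.0051 0.012  0.5105]
```

```bash
python3 -m crank '[0.002,0.006,0.51,0,85, 0.002,0.006,0.51,0,85, 0.002,0.006,0.51,0,85, 0.002,0.006,0.51,0,85, 0.002,0.006,0.51,0,85]'
python3 -c "
from h import *;st()"
python3 -m crank '[0,0,0,0,15, 0,0,0,0,15, 0,0,0,0,15, 0,0,0,0,15, 0,0,0,0,15, 0,0,0,0,15, 0,0,0,0,15, 0,0,0,0,15, 0,0,0,0,15, 0,0,0,0,15]'
python3 -c "
from h import *;st()"
```

```text
t: 5.57
tool_pos: [566.6, 267.1, 100.8]
eef_rot: [2.217, 2.224, 0.007]
force: [1.0, 0.6, 0.5]
gripper_width: 0.996
gripper_force: 0.0
t 5.57 tcp [566.6 267.1 100.8] y-axis deg 0.2 tilt 0.26 F [1.  0.6 0.5] M [-0.01  0.03 -0.06] w 0.996 g 0.0 q7 -0.73
t: 6.4
tool_pos: [564.9, 265.9, 98.8]
eef_rot: [2.217, 2.225, 0.0]
force: [-1.9, -0.7, 5.1]
gripper_width: 0.313
gripper_force: 58.7
t 6.4 tcp [564.9 265.9  98.8] y-axis deg 0.2 tilt 0.02 F [-1.9 -0.7  5.1] M [-0.24  0.33 -0.02] w 0.313 g 58.7 q7 -0.73
```

```bash
python3 -m crank '[0,0,-0.2,0,15, 0,0,-0.5,0,15, 0,0,-0.8,0,15, 0,0,-1,0,15, 0,0,-1,0,15]'
python3 -m crank '[0,0,-0.4,0,15, 0,0,-0.4,0,15, 0,0,-0.4,0,15, 0,0,-0.4,0,15]'
python3 -c "
from h import *;st()
from bench import vision,models
p=vision.read_camera('scene')
s=proj(p,[[565,266,155],[565,266,200],[565,266,255]]);print(s)
x0,y0=s[0].astype(int)
c=p['frame'][y0-65:y0+35,x0-60:x0+60,::-1]
a=cv2.resize(c,(400,333),interpolation=cv2.INTER_CUBIC)
p=vision.read_camera('wrist')
c=p['frame'][120:320,210:450,::-1]
b=cv2.resize(c,(400,333),interpolation=cv2.INTER_CUBIC)
cv2.imwrite('pics/l.png',np.hstack([a,b]))"
```

```text
t: 6.82
tool_pos: [567.7, 267.8, 223.7]
eef_rot: [2.215, 2.223, 0.015]
force: [0.1, 0.2, -0.7]
gripper_width: 0.318
gripper_force: 59.3
t: 7.15
tool_pos: [564.5, 265.5, 265.2]
eef_rot: [-2.217, -2.225, 0.002]
force: [0.0, -0.8, -2.1]
gripper_width: 0.309
gripper_force: 59.5
t 7.15 tcp [564.5 265.5 265.2] y-axis deg 0.2 tilt 0.06 F [ 0.  -0.8 -2.1] M [-0.01 -0.    0.05] w 0.309 g 59.5 q7 -0.66
[[388.7 223.3]
 [391.5 204.5]
 [395.2 179.5]]
```

View pics/l.png

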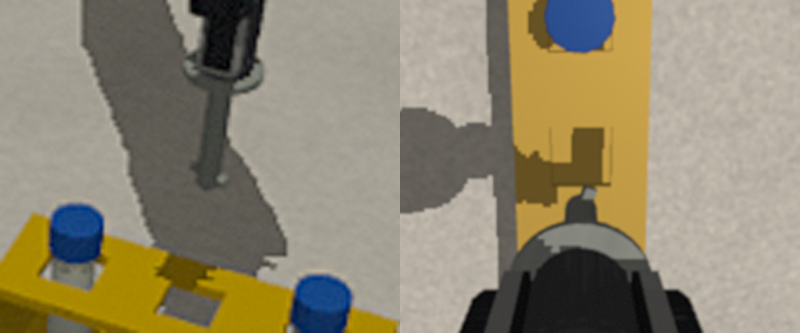

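The screw is held and clear of the rack. One lug shows next to the stem tip, at about (222,180) in the left crop and (588,192) in the right. I'll overlay candidate angles to read it.

```bash
cat > lug.py <<'E'
from h import *
from bench import vision,status
s=status.get_state(); t=s["tool_pos"]; X=np.array([t[0],t[1],t[2]-10.8-70+2])
tiles=[]
for n in('wrist','scene'):
    p=vision.read_camera(n); np.savez('lug_'+n+'.npz',**{k:p[k] for k in('frame','intrinsics','rvec','tvec')})
    c=proj(p,X)[0]; W=24 if n=='wrist' else 14; k=400/(2*W)
    x0,y0=int(c[0])-W,int(c[1])-W
    im=cv2.resize(p['frame'][y0:y0+2*W,x0:x0+2*W,::-1],(400,400),interpolation=cv2.INTER_CUBIC)
    im=cv2.convertScaleAbs(im,alpha=1.5)
    ov=im.copy()
    for a in range(0,360,15):
        q=(proj(p,X+11.5*np.array([np.cos(np.radians(a)),np.sin(np.radians(a)),0]))[0]-[x0,y0]+.5)*k
        cv2.circle(ov,tuple(q.astype(int)),3,(0,0,255) if a else (0,255,0),-1)
        if a%45==0: cv2.putText(ov,str(a),tuple(q.astype(int)),0,.5,(255,0,0),1)
    tiles.append(ov)
cv2.imwrite('pics/l2.png',np.hstack(tiles)); print(X)
E
python3 lug.py
```

```text
[563.78045135 265.12571575 185.17630329]
```

View pics/l2.png

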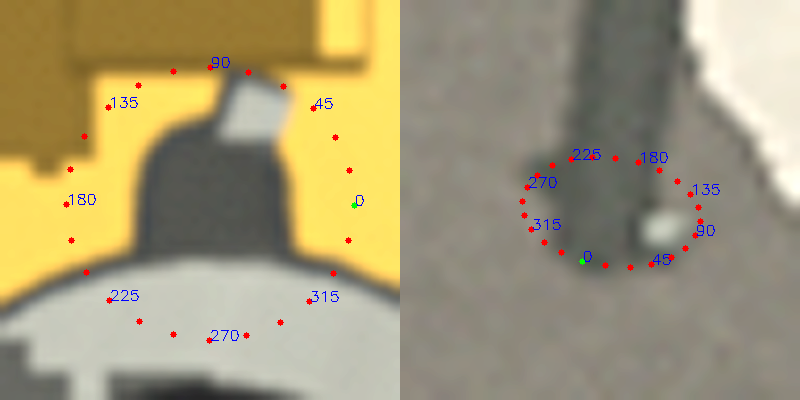

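The lug is at about 67° with the finger axis at 0.2°. A clockwise turn of about 39.5° puts it on the gap at 27.5°. Carrying the screw over.

```bash
python3 -m crank '[-0.3,0.01,0,0,15, -0.6,0.02,0,0,15, -0.9,0.035,0,0,15, -0.95,0.04,0,0,15, -0.95,0.04,0,0,15]'
python3 -m crank '[-0.3,0.01,0,0,15, -0.6,0.02,0,0,15, -0.9,0.035,0,0,15, -0.95,0.04,0,0,15, -0.95,0.04,0,0,15]'
python3 -m crank '[-0.3,0.01,0,0,15, -0.6,0.02,0,0,15, -0.9,0.035,0,0,15, -0.95,0.04,0,0,15, -0.95,0.04,0,0,15, -0.95,0.04,0,0,15]'
python3 -c "
from h import *;st();print(plan([580.8,-106.3,265]))"
```

```text
t: 7.77
tool_pos: [570.3, 147.0, 264.9]
eef_rot: [2.224, 2.217, -0.005]
force: [0.5, 0.8, -2.4]
gripper_width: 0.312
gripper_force: 59.5
t: 8.18
tool_pos: [575.3, 34.7, 265.3]
eef_rot: [2.223, 2.22, -0.003]
force: [0.0, -0.0, -1.8]
gripper_width: 0.314
gripper_force: 59.5
t: 8.68
tool_pos: [580.6, -73.9, 265.7]
eef_rot: [-2.215, -2.226, -0.002]
force: [0.3, 0.7, -2.7]
gripper_width: 0.313
gripper_force: 59.5
t 8.68 tcp [580.6 -73.9 265.7] y-axis deg 0.3 tilt 0.12 F [ 0.3  0.7 -2.7] M [0.09 0.01 0.02] w 0.313 g 59.5 q7 -0.09
[-2.701e-01 -1.000e-04  5.100e-03]
```

```bash
python3 -m crank '[-0.27,0,0,0.22,15, -0.27,0,0,0.22,15, -0.27,0,0,0.22,15, -0.27,0,0,0.22,15, -0.27,0,0,0.22,15, -0.27,0,0,0.22,15, -0.27,0,0,0.22,15, -0.27,0,0,0.22,15, -0.27,0,0,0.22,15, -0.27,0,0,0.22,15]'
python3 -c "
from h import *;st();print(plan([580.8,-106.3,200]))
from bench import vision
p=vision.read_camera('top');np.savez('t2.npz',**{k:p[k] for k in('frame','intrinsics','rvec','tvec')})
p=vision.read_camera('scene');np.savez('s2.npz',**{k:p[k] for k in('frame','intrinsics','rvec','tvec')})
"
```

```text
t: 9.52
tool_pos: [580.7, -107.4, 266.1]
eef_rot: [-2.838, -1.346, -0.0]
force: [-0.4, -0.3, -1.6]
gripper_width: 0.313
gripper_force: 59.5
t 9.52 tcp [ 580.7 -107.4  266.1] y-axis deg -39.2 tilt 0.03 F [-0.4 -0.3 -1.6] M [-0.04 -0.07 -0.01] w 0.313 g 59.5 q7 -0.62
[ 0.0076 -0.005   0.5507]
```

```bash
python3 -m crank '[0.007,-0.003,0.2,0,15, 0.007,-0.003,0.4,0,15, 0.007,-0.003,0.6,0,15, 0.007,-0.003,0.6,0,15, 0.007,-0.003,0.6,0,15, 0.007,-0.003,0.6,0,15]'
python3 -c "
from h import *;st();print(plan([580.8,-106.3,172]))"
```

```text
t: 10.12
tool_pos: [581.8, -107.7, 195.3]
eef_rot: [2.839, 1.342, 0.003]
force: [0.3, 1.1, -1.1]
gripper_width: 0.307
gripper_force: 59.5
t 10.12 tcp [ 581.8 -107.7  195.3] y-axis deg -39.4 tilt 0.11 F [ 0.3  1.1 -1.1] M [ 0.   -0.04  0.06] w 0.307 g 59.5 q7 -0.64
[ 0.0037 -0.0144  0.1943]
```

```bash
python3 -m crank '[0.004,-0.007,0.03,0,15, 0.004,-0.007,0.06,0,15, 0.004,-0.007,0.09,0,15, 0.004,-0.007,0.12,0,15, 0.004,-0.007,0.12,0,15, 0.004,-0.007,0.12,0,15]'
python3 -c "
from h import *;st()"
python3 -m crank '[0,0,0.03,0,15, 0,0,0.05,0,15, 0,0,0.08,0,15, 0,0,0.1,0,15, 0,0,0.1,0,15, 0,0,0.1,0,15]'
python3 -c "
from h import *;st();print(plan([580.8,-106.3,172]))"
```

```text
t: 10.62
tool_pos: [580.3, -106.7, 179.5]
eef_rot: [-2.84, -1.343, 0.001]
force: [-0.5, 0.3, -1.5]
gripper_width: 0.309
gripper_force: 59.5
t 10.62 tcp [ 580.3 -106.7  179.5] y-axis deg -39.4 tilt 0.02 F [-0.5  0.3 -1.5] M [ 0.04 -0.03  0.02] w 0.309 g 59.5 q7 -0.64
t: 11.12
tool_pos: [580.3, -106.7, 167.4]
eef_rot: [-2.84, -1.343, 0.001]
force: [0.5, -0.1, -2.3]
gripper_width: 0.315
gripper_force: 59.5
t 11.12 tcp [ 580.3 -106.7  167.4] y-axis deg -39.4 tilt 0.03 F [ 0.5 -0.1 -2.3] M [ 0.04 -0.03  0.02] w 0.315 g 59.5 q7 -0.65
[ 0.005   0.0009 -0.0379]
```

```bash
python3 -m crank '[0.002,0,0.03,0,15, 0.002,0,0.06,0,15, 0.002,0,0.09,0,15, 0.002,0,0.12,0,15, 0.002,0,0.15,0,15, 0.002,0,0.15,0,15]'
python3 -c "
from h import *;st()"
python3 -m crank '[0,0,0.03,0,15, 0,0,0.06,0,15, 0,0,0.09,0,15, 0,0,0.12,0,15, 0,0,0.12,0,15, 0,0,0.12,0,15]'
python3 -c "
from h import *;st()"
```

```text
t: 11.62
tool_pos: [580.1, -106.4, 148.7]
eef_rot: [-2.839, -1.342, 0.002]
force: [0.0, 0.5, -1.5]
gripper_width: 0.31
gripper_force: 59.5
t 11.62 tcp [ 580.1 -106.4  148.7] y-axis deg -39.4 tilt 0.09 F [ 0.   0.5 -1.5] M [ 0.    0.04 -0.  ] w 0.31 g 59.5 q7 -0.65
t: 12.12
tool_pos: [580.5, -106.5, 135.0]
eef_rot: [-2.84, -1.343, 0.001]
force: [-0.6, -0.0, -2.7]
gripper_width: 0.318
gripper_force: 59.5
t 12.12 tcp [ 580.5 -106.5  135. ] y-axis deg -39.4 tilt 0.03 F [-0.6 -0.  -2.7] M [0.05 0.   0.07] w 0.318 g 59.5 q7 -0.65
```

```bash
python3 -m crank '[0,0,0.02,0,15, 0,0,0.04,0,15, 0,0,0.06,0,15, 0,0,0.06,0,15, 0,0,0.06,0,15]'
python3 -c "
from h import *;st()"
python3 -m crank '[0,0,0.01,0,15, 0,0,0.02,0,15, 0,0,0.02,0,15, 0,0,0.02,0,15]'
python3 -c "
from h import *;st()"
```

```text
t: 12.53
tool_pos: [580.5, -106.5, 127.9]
eef_rot: [-2.84, -1.343, 0.0]
force: [0.3, -0.7, -1.5]
gripper_width: 0.313
gripper_force: 59.5
t 12.53 tcp [ 580.5 -106.5  127.9] y-axis deg -39.4 tilt 0.02 F [ 0.3 -0.7 -1.5] M [-0.    0.05  0.03] w 0.313 g 59.5 q7 -0.65
t: 12.87
tool_pos: [580.6, -106.5, 125.7]
eef_rot: [-2.84, -1.343, 0.0]
force: [-0.6, 0.1, -2.7]
gripper_width: 0.315
gripper_force: 59.5
t 12.87 tcp [ 580.6 -106.5  125.7] y-axis deg -39.4 tilt 0.01 F [-0.6  0.1 -2.7] M [0.05 0.01 0.02] w 0.315 g 59.5 q7 -0.66
```

```bash
python3 -m crank '[0,0,0.008,0,15, 0,0,0.016,0,15, 0,0,0.016,0,15, 0,0,0.016,0,15]'
python3 -c "
from h import *;st()"
python3 -m crank '[0,0,0.008,0,15, 0,0,0.016,0,15, 0,0,0.016,0,15, 0,0,0.016,0,15]'
python3 -c "
from h import *;st()"
```

```text
t: 13.2
tool_pos: [580.6, -106.5, 123.7]
eef_rot: [-2.84, -1.343, 0.0]
force: [-0.0, -0.0, -2.5]
gripper_width: 0.316
gripper_force: 59.5
t 13.2 tcp [ 580.6 -106.5  123.7] y-axis deg -39.4 tilt 0.01 F [-0.  -0.  -2.5] M [ 0.01 -0.01  0.  ] w 0.316 g 59.5 q7 -0.66
t: 13.53
tool_pos: [580.6, -106.5, 121.8]
eef_rot: [-2.84, -1.343, 0.0]
force: [0.9, 0.5, -1.6]
gripper_width: 0.315
gripper_force: 59.5
t 13.53 tcp [ 580.6 -106.5  121.8] y-axis deg -39.4 tilt 0.01 F [ 0.9  0.5 -1.6] M [ 0.02 -0.05 -0.04] w 0.315 g 59.5 q7 -0.66
```

The screw is already about 5 mm below the flat with no force, so the lugs are in the gaps.

```bash
python3 -m crank '[0,0,0.01,0,15, 0,0,0.02,0,15, 0,0,0.02,0,15, 0,0,0.02,0,15]'
python3 -c "
from h import *;st()"
python3 -m crank '[0,0,0.008,0,15, 0,0,0.016,0,15, 0,0,0.016,0,15, 0,0,0.016,0,15]'
python3 -c "
from h import *;st()"
```

```text
t: 13.87
tool_pos: [580.6, -106.5, 119.4]
eef_rot: [-2.84, -1.343, 0.0]
force: [0.1, -1.0, -1.8]
gripper_width: 0.312
gripper_force: 59.5
t 13.87 tcp [ 580.6 -106.5  119.4] y-axis deg -39.4 tilt 0.01 F [ 0.1 -1.  -1.8] M [ 0.04 -0.05 -0.02] w 0.312 g 59.5 q7 -0.66
t: 14.2
tool_pos: [580.6, -106.5, 117.5]
eef_rot: [-2.84, -1.343, 0.0]
force: [0.3, 0.4, -2.0]
gripper_width: 0.308
gripper_force: 59.5
t 14.2 tcp [ 580.6 -106.5  117.5] y-axis deg -39.4 tilt 0.01 F [ 0.3  0.4 -2. ] M [ 0.04 -0.    0.03] w 0.308 g 59.5 q7 -0.66
```

```bash
python3 -m crank '[0,0,0.006,0,15, 0,0,0.012,0,15, 0,0,0.012,0,15, 0,0,0.012,0,15]'
python3 -c "
from h import *;st()"
python3 -m crank '[0,0,0.005,0,15, 0,0,0.01,0,15, 0,0,0.01,0,15, 0,0,0.01,0,15]'
python3 -c "
from h import *;st()"
```

```text
t: 14.53
tool_pos: [580.8, -106.5, 116.3]
eef_rot: [2.84, 1.343, 0.0]
force: [-0.7, 0.0, -0.9]
gripper_width: 0.317
gripper_force: 59.8
t 14.53 tcp [ 580.8 -106.5  116.3] y-axis deg -39.4 tilt 0.02 F [-0.7  0.  -0.9] M [0.05 0.02 0.03] w 0.317 g 59.8 q7 -0.66
t: 14.87
tool_pos: [581.0, -106.4, 116.0]
eef_rot: [2.84, 1.343, 0.001]
force: [-1.7, 0.7, 7.0]
gripper_width: 0.311
gripper_force: 60.7
t 14.87 tcp [ 581.  -106.4  116. ] y-axis deg -39.4 tilt 0.06 F [-1.7  0.7  7. ] M [ 0.09  0.51 -0.01] w 0.311 g 60.7 q7 -0.66
```

The floor of the groove is felt at TCP 116.2, so the collar is about 5.4 mm up. Now turning clockwise while letting it sink.

```bash
python3 -m crank '[0,0,0.002,0.035,15, 0,0,0.005,0.07,15, 0,0,0.005,0.07,15]'
python3 -c "
from h import *;st()"
```

```text
t: 15.12
tool_pos: [581.8, -107.0, 115.7]
eef_rot: [2.971, 1.015, 0.004]
force: [-1.1, 0.7, 7.2]
gripper_width: 0.312
gripper_force: 60.3
t 15.12 tcp [ 581.8 -107.   115.7] y-axis deg -52.3 tilt 0.17 F [-1.1  0.7  7.2] M [-0.17  0.19 -0.04] w 0.312 g 60.3 q7 -0.82
```

```bash
python3 -m crank '[0,0,0.003,0.035,15, 0,0,0.006,0.07,15, 0,0,0.009,0.105,15, 0,0,0.009,0.105,15]'
python3 -c "
from h import *;st()"
```

```text
t: 15.45
tool_pos: [582.0, -106.9, 114.4]
eef_rot: [3.098, 0.514, 0.004]
force: [0.0, -0.2, 5.4]
gripper_width: 0.315
gripper_force: 60.2
t 15.45 tcp [ 582.  -106.9  114.4] y-axis deg -71.2 tilt 0.18 F [ 0.  -0.2  5.4] M [-0.08 -0.05 -0.02] w 0.315 g 60.2 q7 -1.06
```

```bash
python3 -m crank '[0,0,0.003,0.035,15, 0,0,0.006,0.07,15, 0,0,0.009,0.105,15, 0,0,0.012,0.14,15, 0,0,0.012,0.14,15]'
python3 -c "
from h import *;st()"
python3 -m crank '[0,0,0.003,0.035,15, 0,0,0.006,0.07,15, 0,0,0.009,0.105,15, 0,0,0.009,0.105,15]'
python3 -c "
from h import *;st()"
```

```text
t: 15.87
tool_pos: [582.0, -107.4, 113.1]
eef_rot: [3.135, -0.175, 0.005]
force: [0.5, -1.8, 7.1]
gripper_width: 0.313
gripper_force: 60.4
t 15.87 tcp [ 582.  -107.4  113.1] y-axis deg -96.4 tilt 0.2 F [ 0.5 -1.8  7.1] M [-0.28  0.15 -0.05] w 0.313 g 60.4 q7 -1.38
t: 16.2
tool_pos: [582.2, -106.5, 112.5]
eef_rot: [-3.065, 0.686, -0.006]
force: [-1.2, -0.3, 10.2]
gripper_width: 0.313
gripper_force: 60.7
t 16.2 tcp [ 582.2 -106.5  112.5] y-axis deg -115.2 tilt 0.21 F [-1.2 -0.3 10.2] M [ 0.12  0.17 -0.  ] w 0.313 g 60.7 q7 -1.62
```

```bash
python3 -m crank '[0,0,0.002,0.035,15, 0,0,0.005,0.07,15, 0,0,0.007,0.1,15, 0,0,0.007,0.1,15]'
python3 -c "
from h import *;st()"
python3 -m crank '[0,0,0.002,0.03,15, 0,0,0.004,0.05,15, 0,0,0.004,0.05,15]'
python3 -c "
from h import *;st()"
```

```text
t: 16.53
tool_pos: [582.0, -106.5, 111.6]
eef_rot: [-2.92, 1.156, -0.005]
force: [-0.4, 1.2, 10.8]
gripper_width: 0.313
gripper_force: 61.0
t 16.53 tcp [ 582.  -106.5  111.6] y-axis deg -133.2 tilt 0.18 F [-0.4  1.2 10.8] M [ 0.2   0.33 -0.03] w 0.313 g 61.0 q7 -1.85
t: 16.78
tool_pos: [581.9, -106.5, 111.1]
eef_rot: [-2.821, 1.38, -0.004]
force: [-0.6, 0.9, 10.5]
gripper_width: 0.314
gripper_force: 61.0
t 16.78 tcp [ 581.9 -106.5  111.1] y-axis deg -142.1 tilt 0.17 F [-0.6  0.9 10.5] M [0.28 0.37 0.04] w 0.314 g 61.0 q7 -1.96
```

```bash
python3 -m crank '[0,0,0.002,0.03,15, 0,0,0.002,0.03,15, 0,0,0.002,0.03,15]'
python3 -c "
from h import *;st()"
python3 -m crank '[0,0,0.002,0.03,15, 0,0,0.002,0.03,15, 0,0,0.002,0.03,15]'
python3 -c "
from h import *;st()"
```

```text
t: 17.03
tool_pos: [581.8, -106.5, 110.9]
eef_rot: [-2.755, 1.508, -0.004]
force: [-1.8, -0.5, 10.1]
gripper_width: 0.315
gripper_force: 60.9
t 17.03 tcp [ 581.8 -106.5  110.9] y-axis deg -147.4 tilt 0.16 F [-1.8 -0.5 10.1] M [0.08 0.42 0.01] w 0.315 g 60.9 q7 -2.03
t: 17.28
tool_pos: [581.9, -106.6, 110.8]
eef_rot: [-2.68, 1.636, -0.004]
force: [-0.8, 1.2, 12.5]
gripper_width: 0.313
gripper_force: 61.0
t 17.28 tcp [ 581.9 -106.6  110.8] y-axis deg -152.8 tilt 0.18 F [-0.8  1.2 12.5] M [ 0.1   0.53 -0.09] w 0.313 g 61.0 q7 -2.1
```

```bash
python3 -m crank '[0,0,0.001,0.03,15, 0,0,0.001,0.03,15, 0,0,0.001,0.03,15]'
python3 -c "
from h import *;st()"
python3 -m crank '[0,0,0.001,0.03,15, 0,0,0.001,0.03,15, 0,0,0.001,0.03,15]'
python3 -c "
from h import *;st()"
```

```text
t: 17.53
tool_pos: [581.7, -106.7, 110.8]
eef_rot: [-2.6, 1.761, -0.004]
force: [-2.1, 1.1, 13.0]
gripper_width: 0.314
gripper_force: 61.1
t 17.53 tcp [ 581.7 -106.7  110.8] y-axis deg -158.2 tilt 0.16 F [-2.1  1.1 13. ] M [ 0.22  0.71 -0.03] w 0.314 g 61.1 q7 -2.17
t: 17.78
tool_pos: [581.4, -106.6, 110.8]
eef_rot: [-2.514, 1.881, -0.002]
force: [-3.1, 1.3, 14.7]
gripper_width: 0.311
gripper_force: 61.3
t 17.78 tcp [ 581.4 -106.6  110.8] y-axis deg -163.6 tilt 0.12 F [-3.1  1.3 14.7] M [ 0.33  0.85 -0.06] w 0.311 g 61.3 q7 -2.24
```

```bash
python3 -m crank '[0,0,-0.002,0.03,15, 0,0,-0.002,0.06,15, 0,0,-0.002,0.06,15]'
python3 -c "
from h import *;st()"
python3 -m crank '[0,0,0,0.03,15, 0,0,0,0.06,15, 0,0,0,0.06,15]'
python3 -c "
from h import *;st()"
```

```text
t: 18.03
tool_pos: [580.5, -106.1, 110.8]
eef_rot: [-2.324, 2.113, 0.001]
force: [-5.0, 1.3, 16.2]
gripper_width: 0.313
gripper_force: 61.5
t 18.03 tcp [ 580.5 -106.1  110.8] y-axis deg -174.5 tilt 0.07 F [-5.   1.3 16.2] M [ 0.46  1.39 -0.03] w 0.313 g 61.5 q7 -2.38
t: 18.28
tool_pos: [579.7, -105.9, 110.8]
eef_rot: [2.118, -2.321, -0.003]
force: [-7.0, 1.8, 18.3]
gripper_width: 0.311
gripper_force: 61.6
t 18.28 tcp [ 579.7 -105.9  110.8] y-axis deg 174.8 tilt 0.13 F [-7.   1.8 18.3] M [0.49 1.73 0.39] w 0.311 g 61.6 q7 -2.52
```

The torque has risen to 0.39 N m at the seated height, so the screw is home. Releasing and retreating.

```bash
python3 -m crank '[0,0,0,0,45, 0,0,0,0,60, 0,0,0,0,85, 0,0,0,0,85, 0,0,0,0,85, 0,0,0,0,85, 0,0,0,0,85, 0,0,0,0,85]'
python3 -m crank '[0,0,-0.2,0,85, 0,0,-0.4,0,85, 0,0,-0.6,0,85, 0,0,-0.9,0,85, 0,0,-0.9,0,85, 0,0,-0.9,0,85, 0,0,-0.9,0,85]'
python3 -c "
from h import *;st()
from bench import vision
out=[]
for n,W in(('scene',22),('wrist',55)):
    p=vision.read_camera(n); c=proj(p,[580.8,-106.3,110])[0]; k=400/(2*W)
    x0,y0=int(c[0])-W,int(c[1])-W
    im=cv2.resize(p['frame'][y0:y0+2*W,x0:x0+2*W,::-1],(400,400),interpolation=cv2.INTER_CUBIC)
    th=np.linspace(0,2*np.pi,60)
    for z,r,col in((104,21,(0,0,255)),(148,14,(0,255,0))):
        q=(proj(p,np.c_[580.8+r*np.cos(th),-106.3+r*np.sin(th),0*th+z])-[x0,y0]+.5)*k
        for a in q: cv2.circle(im,tuple(a.astype(int)),1,col,-1)
    out.append(im)
cv2.imwrite('pics/fin.png',np.hstack(out))"
```

```text
t: 18.95
tool_pos: [580.6, -106.5, 108.8]
eef_rot: [2.118, -2.32, -0.0]
force: [-0.1, -0.4, 0.5]
gripper_width: 0.996
gripper_force: 0.0
t: 19.53
tool_pos: [580.4, -106.1, 216.7]
eef_rot: [-2.119, 2.319, 0.001]
force: [-0.1, -0.9, 0.0]
gripper_width: 0.996
gripper_force: 0.0
t 19.53 tcp [ 580.4 -106.1  216.7] y-axis deg 174.8 tilt 0.04 F [-0.1 -0.9  0. ] M [ 0.03 -0.    0.02] w 0.996 g 0.0 q7 -2.62
```

View pics/fin.png

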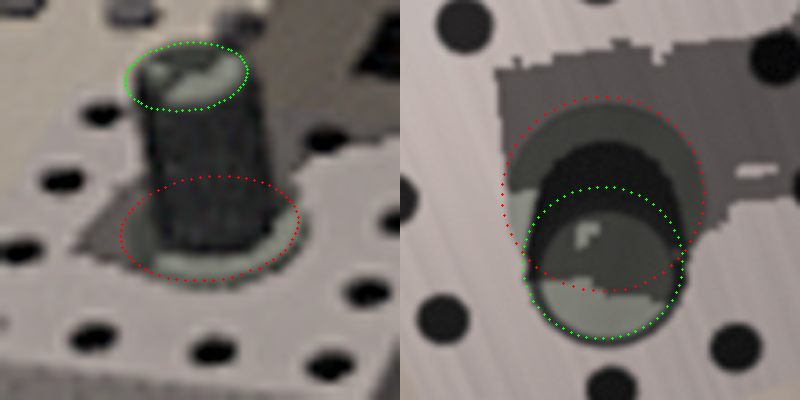

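The final view shows the screw upright, with its collar on the block face and the outlines matching within about 1 px.

```bash
python3 -c "
from bench import ticket;print(ticket.finish_job())"
```

```text
the job is handed in; nothing more can be done
None
```

The clamp screw is screwed into the heater's insert with its collar seated on the block, the gripper has let go and backed off, and the job was handed in at about 20 s of the 72 s allowed; the hand-in returned no verdict.

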